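# Raise the shade and hold up the job tray

## Robot

A 6-joint arm with a two-finger parallel gripper is mounted at the origin on a cart in front of the work surface, level with it; the furniture and walls round the work are solid. World frame = base frame: x ahead of the robot, y to its left, z up, the work surface at z = 0. Lengths are in m, angles in degrees, forces in N, time in s.
With the tool pointing down it reaches from about 0.4 to 0.825 m from the base axis. Payload 7 kg.
Tool frame: the origin (TCP) lies on the front face of the gripper's body, between the roots of the fingers; the fingertips stand 66 mm ahead of it and the grasp point (between the pads) lies 47 mm ahead of it; z points along the fingers, y is the line along which they close (so a half turn about z gives the same grasp; the last joint's range is limited). The gripper opens to 88 mm and grips with 3 to 60 N. Pads are 19 mm wide; open, the fingers measure 130 mm over their backs; the gripper's body (78 mm by 193 mm) begins 47 mm behind the grasp point.
Start: joints at [-60.785, 20.546, 0.682, 0, -70.136, -16.507], TCP at [0.148, -0.658, 0.292] pointing down, gripper open.
Joint ranges: [-176.03, 176.03], [-82.01, 121.73], [-58.28, 71.71], [-173.87, 95.51], [-174.79, -0.11], [-173.66, 173.66]. Speed limits (degrees/s): [136.94, 136.94, 172.46, 180, 180, 180].

## Interface

Orientations are given as [roll, pitch, yaw] about the fixed x, y, z axes, in that order (R = Rz(yaw) Ry(pitch) Rx(roll)).
In Python, from plant import ctrl gives the robot as it stands.
- The arm moves only by the tool send_rows, never from a script. Its argument "deltas" is a list of rows, each a list of 2 entries, a list of its own where there are three numbers: the shift along the tool's x, y, z each as a share of 800 mm, from -1 to 1, then the turn about the tool's z as a share of 90 degrees, from -1 to 1. A call has exactly 5 rows; each row is the pose to reach, as a shift and turn from the pose commanded when the call began, along the tool's axes at that moment; what a row does not reach only later rows make up. A row lasts 1/12 s, in which the tool goes at most 41.7 mm and 7.16 degrees, less where a joint would pass 70% of its speed; a pose out of reach is approached as far as the arm can. A call with a number of a shift or a turn outside -1 to 1 is refused whole. A call with a gripper value outside its range is refused whole. "gripper" is the opening, from 0 (shut) to 1 (fully open), set as the call begins (left out, the last holds). The fingers move at their own pace and stop on an object; the grip force is fixed at half the most. Time passes only in rows, so rows that repeat a pose let the fingers close, or fill a call up. It gives the time, the measured TCP pose, the force, the opening and the grip force at its end, in the units of the state.
- ctrl.get_obs(): the state, without advancing time (a new reading comes with each control period).
- ctrl.snapshot(name): name is "scene" or "top" or "wrist"; returns a dict with "color" (420x560x3 uint8, red, green, blue), "vertical_fov" (degrees; the focal length in pixels is half the picture's height over the tangent of half this angle, whatever the lens; pixels are square), "cx", "cy" (the principal point, pixels), "rvec" (rotation vector, rad) and "tvec" (3), from world to camera coordinates, as OpenCV has them. Camera axes: x right, y down, z forward; pixel columns grow to the right and rows downward; lengths in m; the calibration is good to about 2 mm. A picture is of the moment at which its call begins. There is no depth.
- ctrl.close_job(): hands the job in; it is judged then, once.
Trained networks look in a picture, given as the dict that the camera call returned (one of the last four; its "shot" number tells which), for a name from the list of things; names that differ only in an ending like _2 or _b are one class to them, and where a whole thing is asked for, a point or a joint stands for the part that bears it (a point fixed in the world has none). Each returns a list of dicts, best first, with "conf" (0 to 1); they miss things now and then, are a little off and sometimes report something else, mostly with a low value. They report only what shows in the picture. A call takes as long as a camera call.
- ctrl.boxes_of(picture, thing): "xy" ([column, row] as shares, 0 to 1, of the picture: columns of its width, rows of its height, amid what is visible of it).
- ctrl.cut_out(picture, thing): "pixels" (420x560 bool, what is visible of it) and "xy" ([column, row] as shares, 0 to 1, of the picture: columns of its width, rows of its height, amid what is visible of it).
The state is a dict: "clock": time; "joint_pos": joint angles; "qvel": joint speeds; "tau": joint torques, N m; "tool_pos": TCP position; "orientation": TCP orientation; "force": force on the tool from outside, world axes, zero at the start; "moment": the same for the moment, N m; "opening": finger opening in m; "gripper_force": force on a finger pad.
Only numpy, scipy, OpenCV 4.12 (cv2) and the standard library are available. Lean on these libraries where they do the work, as an engineer would, in place of code of your own. Each camera call takes 0.05 s, during which the arm holds its last target. There are 200 camera calls.

## Task

On the lens inspection stand, fold the stiff hinged shade up until it stands straight up, and let go of it there. Then take the job tray by its bow handle, lift it straight up about 10 cm over the stand, level and with both lens boxes staying in it, and finish while holding it there, steady and level, with the shade still upright. Do not disturb the other things on the worktop.

Things in the scene. Friction and masses are not known exactly. Their poses are not given: they have to be found in the camera images.
- stand: lens inspection stand, screwed down: a painted foot plate 215 mm along its x, 150 mm along its y, 12 mm thick, with a low rim (top 19 mm above the worktop) round the seat of the tray and, at its far side, a back plate up to the hinge. Origin: on the worktop under the centre of the tray's seat; x points from the open front (robot's side) to the back plate, z up. The foot reaches from x = -103 to +113 mm
- shade (a joint): angle of the stand's stiff hinged shade, rad: 0 = lying level forward over the tray, 1.571 = straight up, 2.3 = leaning far back (stop). The hinge axis is the stand's y; the free edge rises as the value grows. The hinge is stiff (0.3 N m, so 2 to 3 N at the free edge), it stays where it is left. Starts half up, at 0.85 to 1.1
- shade_hinge (a point): centre of the shade's hinge line, 105 mm behind the stand's origin and 95 mm above the worktop; its x axis points from the free edge to the hinge, along the panel, y along the hinge, z is the panel's normal (up when the shade lies level)
- shade_edge (a point): centre of the shade's free edge. The shade is a flat aluminium panel 124 mm wide, 130 mm from hinge to free edge, 6 mm thick; axes as for shade_hinge
- tray: loose square white plastic job tray, 130 x 130 mm, floor 4 mm thick, rim 16 mm high, 0.17 to 0.35 kg, seated on the stand's foot plate (its underside 12 mm above the worktop, 3 mm play inside the rim). Origin: centre of its underside; z up; y across the handle bar
- tray_handle (a point): middle of the tray's bow handle: a straight bar 76 mm long along the tray's x, 16 mm wide (along y), 14 mm high, its middle 65 mm above the tray's underside; two thin posts 30 mm either side of the middle; free space under the bar. It is right over the tray's middle and 105 mm in front of the upright shade
- lens_box_a: small lens box (black tray, clear lid), 29 x 32 x 17 mm, lying loose in the tray at one side of the handle. Origin: centre of its underside
- lens_box_b: same kind of lens box, lying loose in the tray at the other side of the handle. Origin: centre of its underside
- buff_block: grey felt buffing block with a wooden back, 26 x 62 x 24 mm; bystander, origin at the centre of its underside
- nose_pad_tin: round tin, 54 mm across, 22 mm high; bystander, origin at the centre of its underside
- lens_clock: small round dial gauge lying flat, 72 x 50 x 12 mm; bystander, origin at the centre of its underside
- spare_lens_box: third small lens box, standing on the worktop behind the stand, not part of this job, 29 x 32 x 17 mm; bystander, origin at the centre of its underside
- cutters: side cutters lying flat, 125 x 51 x 11 mm; bystander, origin at the centre of its underside
- marker_pen: marker pen lying flat, 128 mm long, 12 mm thick; bystander, origin at the centre of its underside
- lens_spray: upright round bottle, 50 mm across, 131 mm high; bystander, origin at the centre of its underside

How it is judged:
By the outcome, as a careful person would: the job done as asked, in the order asked, and still so for the second after the job is handed in, while the arm keeps its last pose, push and grip.
It also fails if it takes over 48 s, if anything falls off the work surface, if the arm or the gripper's body presses on something with over 40 N, if the wrist force passes 120 N, or if a joint passes its speed limit or range.

## Working session

There is one attempt and no reset: what is moved stays moved. The work goes in short steps, Python scripts to look and compute and a tool call to move; the robot and the scene stay as the last step left them, time stands still between calls to the robot, and variables do not carry over. Pictures are saved under pics/ and viewed, at most 10 in all, crops included, and the job is handed in when it is done.

Besides the shell and the picture viewer there is one more tool, called after "Call:" as name(argument=value, ...), one argument or row to a line, values as JSON. send_rows: Moves the arm, as the interface text tells. Shift numbers are shares of 800 mm and turn numbers shares of 90 degrees, none past 1 either way. Its arguments: {"type":"object","properties":{"deltas":{"type":"array","items":{"type":"array"}},"gripper":{"type":"number"}},"required":["deltas"]}

```bash
mkdir -p pics; ls; python3 - <<'E'
from plant import ctrl
import cv2, pickle
o=ctrl.get_obs();print(o)
for n in("scene","top"):
    s=ctrl.snapshot(n);pickle.dump(s,open(n+'.pkl','wb'))
    cv2.imwrite(f'pics/{n}0.png',s['color'][:,:,::-1])
    print(n,s['vertical_fov'],s['cx'],s['cy'],s['rvec'],s['tvec'],s['shot'])
    for t in("stand","shade","shade_hinge","shade_edge","tray","tray_handle","lens_box_a","lens_spray"):
        try: print(t,[(round(d['conf'],2),[round(float(d['xy'][0])*560),round(float(d['xy'][1])*420)]) for d in ctrl.boxes_of(s,t)][:3])
        except Exception as e: print(t,e)
E
```

```text
pics
{'clock': 0.0, 'joint_pos': array([-6.07866320e+01,  2.05900559e+01,  6.33006757e-01, -1.95342434e-02,
       -7.01343972e+01, -1.65039905e+01]), 'qvel': array([-0.09431533, -0.1232765 ,  0.02617438,  0.05008945,  0.02121727,
       -0.00978584]), 'tau': array([ 1.82652529e-03, -5.82714450e+01,  2.93057764e+01,  6.99691281e+00,
        6.99841767e-03, -1.70477283e-04]), 'tool_pos': array([ 0.1483668 , -0.65810226,  0.29123417]), 'orientation': array([ 1.79907104e+02, -8.37386544e-03, -1.67297268e+02]), 'force': array([0.22904139, 0.06971123, 0.20302714]), 'moment': array([-0.0264059 ,  0.02084703, -0.0613951 ]), 'gripper_force': 0.0, 'opening': 0.08754829020813389}
scene 52.200097918749535 282.8493571130208 211.34231247116676 [ 1.33695948 -2.19916989  0.91950501] [0.2003348  0.45099964 1.00510574] 1
stand [(0.83, [301, 209])]
shade [(0.67, [307, 192])]
shade_hinge [(0.69, [306, 191]), (0.54, [272, 288]), (0.5, [184, 313])]
shade_edge [(0.7, [310, 185])]
tray [(0.8, [309, 230])]
tray_handle [(0.68, [311, 230])]
lens_box_a []
lens_spray [(0.59, [216, 276]), (0.56, [190, 312])]
top 55.17856286212021 280.2000300712435 207.93049272380355 [ 2.14352935 -2.18732868  0.06815573] [-0.04049053  0.57180741  1.12485193] 2
stand [(0.95, [322, 210])]
shade [(0.93, [321, 200])]
shade_hinge [(0.94, [317, 199])]
shade_edge [(0.83, [321, 199])]
tray [(0.96, [324, 231])]
tray_handle [(0.94, [321, 232])]
lens_box_a [(0.62, [332, 232])]
lens_spray [(0.91, [193, 241])]
```

View pics/scene0.png

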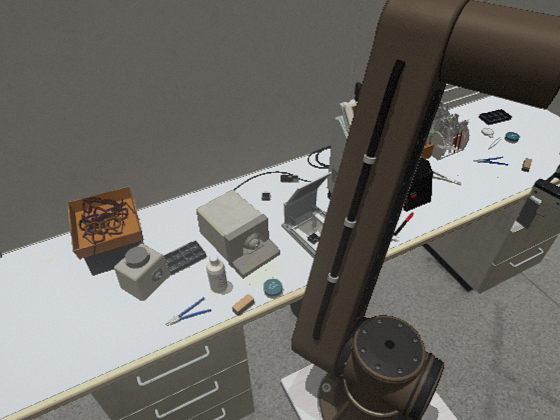

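View pics/top0.png

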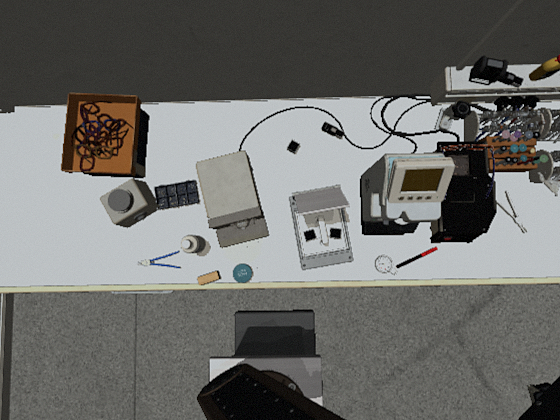

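The scene view shows the stand, partly hidden by the arm, around (310,220). The top view shows the stand at (322,228) with the shade at (321,198), the handle bar at about (321,230) running nearly up-down in the picture, and an instrument close by on the right.

```bash
cat > h.py <<'E'
import numpy as np, cv2
from plant import ctrl
def cam(s):
    f=s['color'].shape[0]/2/np.tan(np.radians(s['vertical_fov'])/2)
    K=np.array([[f,0,s['cx']],[0,f,s['cy']],[0,0,1]]);R=cv2.Rodrigues(np.array(s['rvec'],float))[0]
    return K,R,np.array(s['tvec'],float).ravel()
def unproj(s,p,z):
    K,R,t=cam(s);p=np.atleast_2d(np.array(p,float))
    d=np.c_[p,np.ones(len(p))]@np.linalg.inv(K).T@R; c=-R.T@t
    return c+d*((z-c[2])/d[:,2])[:,None]
def proj(s,X):
    K,R,t=cam(s);return cv2.projectPoints(np.atleast_2d(np.array(X,float)),cv2.Rodrigues(R)[0],t,K,None)[0][:,0]
def mask(s,n):
    r=ctrl.cut_out(s,n);return (r[0]['pixels'].astype(np.uint8),r[0]['conf']) if r else (None,0)
def rect(s,n,z):
    m,c=mask(s,n)
    if m is None: return print(n,'none')
    q=np.argwhere(m)[:,::-1]
    X=unproj(s,q,z)[:,:2]*1000
    (cx,cy),(w,h),a=cv2.minAreaRect(X.astype(np.float32)); print(n,round(c,2),'c',(round(cx),round(cy)),'wh',(round(w),round(h)),'a',round(a,1),'mean',X.mean(0).round(),'n',len(q))
E
python3 - <<'E'
from h import *
s=ctrl.snapshot('top')
for n,z in dict(stand=.012,shade=.15,tray=.028,tray_handle=.084,buff_block=.024,nose_pad_tin=.022,lens_clock=.012,spare_lens_box=.017,marker_pen=.012,lens_spray=.131,lens_box_a=.033,lens_box_b=.033).items(): rect(s,n,z)
c=s['color'][170:290,260:460];cv2.imwrite('pics/c1.png',cv2.resize(c,None,fx=4,fy=4,interpolation=cv2.INTER_CUBIC)[:,:,::-1])
E
```

```text
stand 0.7 c (434, 299) wh (117, 42) a 84.4 mean [426. 310.] n 125
shade 0.84 c (580, -160) wh (59, 130) a 9.1 mean [ 579. -157.] n 1079
tray 0.79 c (506, -165) wh (134, 133) a 8.7 mean [ 503. -165.] n 1754
tray_handle 0.55 c (503, -162) wh (120, 126) a 8.4 mean [ 501. -162.] n 1704
buff_block none
nose_pad_tin 0.65 c (391, 59) wh (51, 53) a 62.5 mean [390.  59.] n 288
lens_clock 0.73 c (408, -346) wh (56, 48) a 87.7 mean [ 407. -345.] n 267
spare_lens_box 0.55 c (752, -93) wh (26, 31) a 62.5 mean [753. -94.] n 90
marker_pen 0.68 c (518, -174) wh (227, 170) a 9.4 mean [ 531. -167.] n 2306
lens_spray 0.78 c (475, 173) wh (63, 46) a 88.9 mean [474. 173.] n 378
lens_box_a 0.59 c (494, -134) wh (31, 33) a 17.1 mean [ 494. -135.] n 127
lens_box_b 0.59 c (494, -134) wh (31, 33) a 17.1 mean [ 494. -135.] n 127
```

View pics/c1.png

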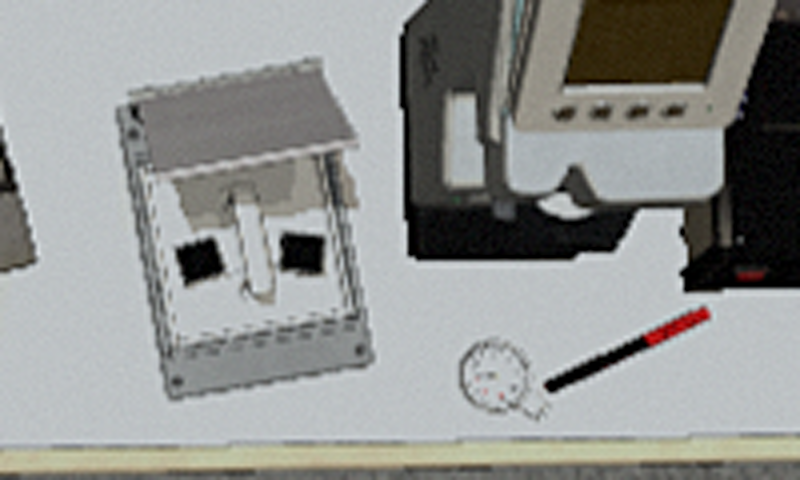

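The crop shows the foot's front corners at about (304.5,269) and (352.5,260.5), its back left corner at (289.5,196), the shade's free edge from (297.5,213) to (349,205.5) and the instrument's near left corner at (362.5,234.5), all in full-picture pixels.

```bash
cat > fit.py <<'E'
from h import *
from scipy.optimize import least_squares
s=ctrl.snapshot('top')
P=np.array([[178,396],[371,362],[118,105],[150,172],[357,142]])/4-0.4+[260,170]
def model(p):
    x,y,a,t=p;c,d=np.cos(a),np.sin(a)
    e=.105-.13*np.cos(t);z=.095+.13*np.sin(t)
    L=np.array([[-.103,.075,.012],[-.103,-.075,.012],[.113,.075,.012],[e,.062,z],[e,-.062,z]])
    return np.c_[x+c*L[:,0]-d*L[:,1],y+d*L[:,0]+c*L[:,1],L[:,2]]
r=least_squares(lambda p:(proj(s,model(p))-P).ravel(),[.5,-.165,.15,1.])
print(r.x[:2].round(4),np.degrees(r.x[2]),r.x[3],r.fun.round(2)); p=r.x
c,d=np.cos(p[2]),np.sin(p[2])
w=lambda L:[p[0]+c*L[0]-d*L[1],p[1]+d*L[0]+c*L[1],L[2]]
print('handle px crop',((proj(s,[w([.038,0,.084]),w([-.038,0,.084])])-[260,170])*4).round())
print('inst',[unproj(s,[[362.5,234.5],[361,180]],z).round(3).tolist() for z in(0,.1,.2)])
print('camC',(-cam(s)[1].T@cam(s)[2]).round(3))
E
python3 fit.py
```

```text
[ 0.5085 -0.1674] 9.186083181124346 1.0708577420663787 [-2.35  0.84  1.29 -0.08 -1.01 -0.51  1.2   0.79  0.52 -1.04]
handle px crop [[241. 177.]
 [262. 289.]]
inst [[[0.491, -0.288, 0.0], [0.65, -0.289, 0.0]], [[0.489, -0.27, 0.1], [0.635, -0.271, 0.1]], [[0.487, -0.252, 0.2], [0.619, -0.253, 0.2]]]
camC [ 0.471 -0.078  1.169]
```

Call:
send_rows(
  deltas=[
    [[-0.525, 0.515, 0], 0.039],
    [[-0.525, 0.515, 0], 0.039],
    [[-0.525, 0.515, 0], 0.039],
    [[-0.525, 0.515, 0], 0.039],
    [[-0.525, 0.515, 0], 0.039],
  ],
  gripper=0,
)

```text
clock: 2.02
tool_pos: [0.262, -0.4818, 0.2922]
orientation: [-180.0, 0.0, -170.8]
force: [1.5, 0.3, 0.4]
opening: 0.0599
gripper_force: 0.0
```

```bash
cat >> h.py <<'E'
from scipy.spatial.transform import Rotation as Rot
S=[.5085,-.1674,9.19]
def to(x,y,z,yaw=-170.8,stand=True):
    "shares to a TCP pose (stand coords x,y by default)"
    o=ctrl.get_obs();T=Rot.from_euler('xyz',o['orientation'],degrees=True)
    if stand:
        a=np.radians(S[2]);x,y=S[0]+np.cos(a)*x-np.sin(a)*y,S[1]+np.sin(a)*x+np.cos(a)*y
    d=np.array([x,y,z])-o['tool_pos'];print('target',np.round([x,y,z],4),'shares',(T.inv().apply(d)/.8).round(4),'turn',round((o['orientation'][2]-yaw)/90,4),'mm',d.round(4)*1000)
E
python3 -c "
from h import *
to(-.04,.01,.292)"
```

```text
target [ 0.4674 -0.1639  0.292 ] shares [-3.168e-01  3.514e-01  2.000e-04] turn -0.0003 mm [ 2.054e+02  3.179e+02 -2.000e-01]
```

Call:
send_rows(
  deltas=[
    [[-0.317, 0.351, 0], 0],
    [[-0.317, 0.351, 0], 0],
    [[-0.317, 0.351, 0], 0],
    [[-0.317, 0.351, 0], 0],
    [[-0.317, 0.351, 0], 0],
  ],
)

```text
clock: 2.43
tool_pos: [0.3752, -0.3067, 0.2926]
orientation: [-180.0, 0.1, -170.8]
force: [0.8, 0.3, 0.0]
opening: 0.0266
gripper_force: 0.0
```

Call:
send_rows(
  deltas=[
    [[-0.1, 0.111, 0], 0],
    [[-0.16, 0.17, 0], 0],
    [[-0.16, 0.17, 0], 0],
    [[-0.16, 0.17, 0], 0],
    [[-0.16, 0.17, 0], 0],
  ],
)

```text
clock: 2.85
tool_pos: [0.4813, -0.1506, 0.2926]
orientation: [-180.0, 0.1, -170.7]
force: [1.0, -0.8, 1.6]
opening: 0.0005
gripper_force: 0.0
```

```bash
python3 - <<'E'
from h import *
to(-.04,.01,.25)
print(ctrl.get_obs()['tool_pos'])
s=ctrl.snapshot('wrist');cv2.imwrite('pics/w1.png',s['color'][:,:,::-1])
K,R,t=cam(s);print((-R.T@t).round(3))
E
```

```text
target [ 0.4674 -0.1639  0.25  ] shares [ 0.0199 -0.0137  0.0532] turn 0.0014 mm [-13.8 -13.4 -42.6]
[ 0.48125622 -0.15056183  0.29258474]
[ 0.408 -0.163  0.385]
```

View pics/w1.png

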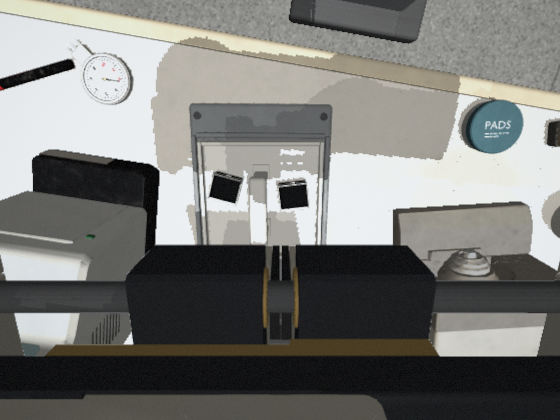

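The wrist view shows the stand's foot front corners at (191,104) and (331,104). The bar runs along column 259 with its front end near row 165, and the boxes are at (226,187) and (293,193).

```bash
python3 - <<'E'
from h import *
s=ctrl.snapshot('wrist')
q=unproj(s,[[190.5,104],[331,104]],.012);print('foot',q.round(4))
d=q[1]-q[0];a=np.arctan2(-d[0],d[1]);print('w',np.linalg.norm(d),'yaw',np.degrees(a),'origin',(q.mean(0)[:2]+.103*np.array([np.cos(a),np.sin(a)])).round(4))
print('bar',unproj(s,[[250,166],[269,166],[250,240],[269,240]],.084).round(4))
x,y=S[:2];c,e=np.cos(a),np.sin(a)
for n in('tray_handle','tray','lens_box_a'):
  for r in ctrl.cut_out(s,n)[:2]:print(n,r['conf'],(r['xy'][0]*560,r['xy'][1]*420),cv2.boundingRect(r['pixels'].astype(np.uint8)))
print('tray bar crop');g=cv2.cvtColor(s['color'],cv2.COLOR_RGB2GRAY)
for r in(180,200,220):print(g[r,240:280].tolist())
E
```

```text
foot [[ 0.4197 -0.2552  0.012 ]
 [ 0.396  -0.1118  0.012 ]]
w 0.14534701574343198 yaw 9.389953471958119 origin [ 0.5094 -0.1667]
bar [[ 0.4611 -0.1811  0.084 ]
 [ 0.4584 -0.1646  0.084 ]
 [ 0.5298 -0.1714  0.084 ]
 [ 0.5269 -0.1539  0.084 ]]
tray_handle 0.56 (260.512, 190.21800000000002) (197, 139, 126, 117)
tray_handle 0.18 (36.904, 69.88799999999999) (0, 57, 74, 32)
tray 0.64 (257.824, 193.11599999999999) (197, 139, 126, 118)
lens_box_a 0.76 (290.416, 193.78799999999998) (277, 179, 32, 31)
lens_box_a 0.67 (224.504, 187.698) (207, 171, 36, 33)
tray bar crop
[87, 133, 197, 238, 240, 229, 167, 157, 132, 153, 162, 162, 164, 165, 167, 165, 167, 165, 166, 167, 166, 164, 161, 151, 135, 136, 203, 227, 214, 196, 238, 239, 238, 238, 232, 192, 170, 169, 167, 168]
[239, 239, 239, 239, 239, 239, 231, 179, 171, 226, 237, 239, 239, 228, 165, 168, 167, 165, 169, 167, 168, 168, 164, 155, 140, 138, 201, 239, 240, 239, 239, 239, 238, 239, 238, 238, 239, 231, 180, 152]
[166, 167, 169, 167, 166, 169, 173, 172, 171, 211, 238, 240, 238, 239, 239, 239, 239, 240, 240, 239, 238, 238, 238, 240, 234, 198, 135, 166, 164, 151, 165, 165, 167, 166, 166, 167, 167, 167, 167, 169]
```

Call:
send_rows(
  deltas=[
    [[0.02, -0.014, 0.03], 0],
    [[0.02, -0.014, 0.053], 0],
    [[0, -0.014, 0.053], 0],
    [[-0.025, -0.014, 0.053], 0],
    [[-0.05, -0.014, 0.053], 0],
  ],
)

```text
clock: 3.52
tool_pos: [0.5201, -0.1598, 0.2499]
orientation: [-180.0, 0.0, -170.9]
force: [0.0, -0.0, -0.3]
opening: 0.0004
gripper_force: 0.0
```

Call:
send_rows(
  deltas=[
    [[-0.015, 0, 0], 0],
    [[-0.03, 0, 0], 0],
    [[-0.045, 0, 0], 0],
    [[-0.055, 0, 0], 0],
    [[-0.065, 0, 0], 0],
  ],
)

```text
clock: 3.93
tool_pos: [0.5718, -0.1506, 0.2498]
orientation: [180.0, -0.0, -170.8]
force: [-3.7, -0.6, 2.6]
opening: 0.0004
gripper_force: 1.6
```

```bash
sed -i 's/^S=.*/S=[.5094,-.1667,9.35]/' h.py; python3 -c "
from h import *
to(.085,.01,.25)"
```

```text
target [ 0.5916 -0.143   0.25  ] shares [-0.026   0.0053 -0.0003] turn -0.0005 mm [19.9  7.5  0.2]
```

Call:
send_rows(
  deltas=[
    [[-0.006, 0, 0], 0],
    [[-0.012, 0, 0], 0],
    [[-0.018, 0, 0], 0],
    [[-0.026, 0, 0], 0],
    [[-0.026, 0, 0], 0],
  ],
)

```text
clock: 4.35
tool_pos: [0.5935, -0.1465, 0.2497]
orientation: [-180.0, 0.0, -170.8]
force: [-0.2, -0.3, 0.1]
opening: 0.0003
gripper_force: 0.0
```

```bash
python3 - <<'E'
from h import *
to(.092,.005,.25); print(ctrl.get_obs()['force'])
for n in('scene','top'):
  s=ctrl.snapshot(n)
  a=np.radians(S[2]);c,e=np.cos(a),np.sin(a)
  L=lambda x,y,z:[S[0]+c*x-e*y,S[1]+e*x+c*y,z]
  im=cv2.resize(s['color'],None,fx=4,fy=4,interpolation=cv2.INTER_CUBIC)[:,:,::-1].copy()
  H=[proj(s,[L(.105,y,.095) for y in(.062,-.062)])]
  for y in(.062,-.062):
    for t in(1.3,1.4,1.5,1.571,1.65):
      p=proj(s,L(.105-.13*np.cos(t),y,.095+.13*np.sin(t)))[0]*4+1.5
      cv2.circle(im,tuple(p.astype(int).tolist()),2,(0,0,255) if t!=1.571 else (0,255,0),-1)
  p=(H[0].mean(0)*4).astype(int);cv2.imwrite(f'pics/p_{n}.png',im[max(0,p[1]-200):p[1]+200,p[0]-250:p[0]+250])
a=cv2.imread('pics/p_scene.png');b=cv2.imread('pics/p_top.png');h=min(len(a),len(b));cv2.imwrite('pics/p1.png',cv2.resize(np.hstack([a[:h],b[:h]]),(800,int(h*.8))))
E
```

```text
target [ 0.5994 -0.1468  0.25  ] shares [-0.0072 -0.0016 -0.0004] turn 0.0002 mm [ 5.9 -0.3  0.3]
[-0.20237758 -0.30963249  0.06455592]
```

View pics/p1.png

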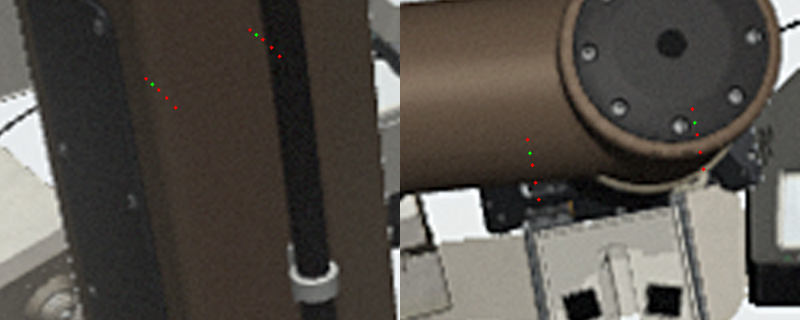

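The arm hides the shade in both views, so I back off to look.

Call:
send_rows(
  deltas=[
    [[0.03, 0, 0], 0],
    [[0.08, 0, 0], 0],
    [[0.13, 0, 0], 0],
    [[0.15, 0, 0], 0],
    [[0.15, 0, 0], 0],
  ],
)

```text
clock: 4.87
tool_pos: [0.4705, -0.1662, 0.2502]
orientation: [180.0, 0.1, -170.9]
force: [-0.6, 0.5, -0.2]
opening: 0.0004
gripper_force: 0.0
```

```bash
cat > look.py <<'E'
import sys
from h import *
s=ctrl.snapshot('top')
a=np.radians(S[2]);c,e=np.cos(a),np.sin(a)
L=lambda x,y,z:[S[0]+c*x-e*y,S[1]+e*x+c*y,z]
im=cv2.resize(s['color'],None,fx=6,fy=6,interpolation=cv2.INTER_CUBIC)[:,:,::-1].copy()
for y in(.062,-.062):
    for t in(1.2,1.3,1.4,1.5,1.571,1.65):
      p=proj(s,L(.105-.13*np.cos(t),y,.095+.13*np.sin(t)))[0]*6+2.5
      cv2.circle(im,tuple(p.astype(int).tolist()),2,(0,0,255) if t!=1.571 else (0,255,0),-1)
p=(proj(s,L(.105,0,.095))[0]*6).astype(int);cv2.imwrite(f'pics/{sys.argv[1]}.png',im[p[1]-250:p[1]+250,p[0]-300:p[0]+300]);print(p-[300,250])
print(ctrl.get_obs()['tool_pos'],ctrl.get_obs()['force'])
E
python3 look.py p2
```

```text
[1593  885]
[ 0.4725213  -0.16611755  0.2505737 ] [0.27077597 0.26227163 0.64479684]
```

View pics/p2.png

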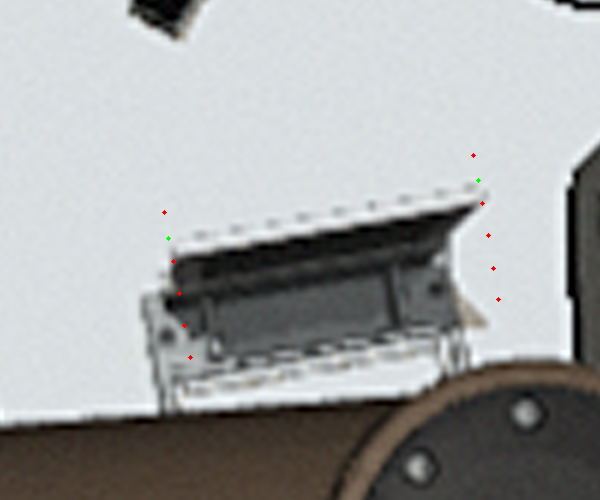

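The shade's top edge runs from about (172,243) to (478,194) in the crop, giving 1.53 to 1.55 rad. The contact position gives 1.52, so about 4 mm more push is needed.

```bash
python3 -c "
from h import *
to(.07,.005,.25);to(.0905,.005,.25)"
```

```text
target [ 0.5777 -0.1504  0.25  ] shares [-0.1329 -0.0016  0.001 ] turn -0.0003 mm [105.1  15.7  -0.6]
target [ 0.5979 -0.1471  0.25  ] shares [-0.1585 -0.0015  0.0011] turn -0.0003 mm [125.4  19.1  -0.6]
```

Call:
send_rows(
  deltas=[
    [[-0.045, -0.0015, 0], 0],
    [[-0.09, -0.0015, 0], 0],
    [[-0.125, -0.0015, 0], 0],
    [[-0.133, -0.0015, 0], 0],
    [[-0.133, -0.0015, 0], 0],
  ],
)

```text
clock: 5.33
tool_pos: [0.5815, -0.1495, 0.2486]
orientation: [-180.0, -0.0, -170.8]
force: [-0.2, 0.2, 0.6]
opening: 0.0008
gripper_force: 0.0
```

```bash
python3 -c "
from h import *
to(.0905,.005,.25)"
```

```text
target [ 0.5979 -0.1471  0.25  ] shares [-0.0207 -0.0003 -0.0017] turn 0.0005 mm [16.4  2.5  1.4]
```

Call:
send_rows(
  deltas=[
    [[-0.005, 0, 0], 0],
    [[-0.01, 0, 0], 0],
    [[-0.015, 0, 0], 0],
    [[-0.018, 0, 0], 0],
    [[-0.0205, 0, 0], 0],
  ],
)

```text
clock: 5.75
tool_pos: [0.595, -0.1476, 0.2501]
orientation: [-180.0, -0.0, -170.8]
force: [-2.9, -0.0, 1.4]
opening: 0.0002
gripper_force: 1.2
```

Call:
send_rows(
  deltas=[
    [[0, 0, 0], 0],
    [[0, 0, 0], 0],
    [[0, 0, 0], 0],
    [[0, 0, 0], 0],
    [[0, 0, 0], 0],
  ],
)

```text
clock: 6.17
tool_pos: [0.5952, -0.1476, 0.2499]
orientation: [-180.0, 0.0, -170.8]
force: [-1.6, 0.1, 0.9]
opening: 0.0006
gripper_force: 0.5
```

```bash
python3 -c "
from h import *
to(.0905,.005,.25)"
```

```text
target [ 0.5979 -0.1471  0.25  ] shares [-0.0035  0.0001 -0.0002] turn -0.0001 mm [2.7 0.5 0.1]
```

Call:
send_rows(
  deltas=[
    [[-0.002, 0, 0], 0],
    [[-0.004, 0, 0], 0],
    [[-0.004, 0, 0], 0],
    [[-0.004, 0, 0], 0],
    [[-0.004, 0, 0], 0],
  ],
)

```text
clock: 6.58
tool_pos: [0.5984, -0.1471, 0.2498]
orientation: [-180.0, -0.0, -170.8]
force: [-2.5, -0.4, 2.6]
opening: 0.0004
gripper_force: 1.4
```

Call:
send_rows(
  deltas=[
    [[0.03, 0, 0], 0],
    [[0.08, 0, 0], 0],
    [[0.13, 0, 0], 0],
    [[0.155, 0, 0], 0],
    [[0.155, 0, 0], 0],
  ],
)

```text
clock: 7.0
tool_pos: [0.4726, -0.1671, 0.2501]
orientation: [180.0, 0.1, -170.9]
force: [-0.8, 0.4, -0.2]
opening: 0.0007
gripper_force: 0.0
```

```bash
sed -i 's/1\.2,1\.3,1\.4,1\.5,/1.5,/; s/s=ctrl.snapshot(.top.)/import time\ns=ctrl.snapshot("top")/' look.py; python3 look.py p3
```

```text
[1593  885]
[ 0.47487304 -0.16697475  0.25050001] [ 0.611778   -0.30909861 -0.02755332]
```

View pics/p3.png

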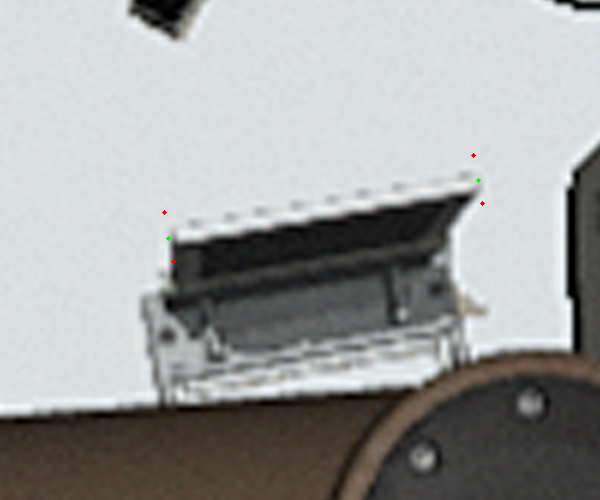

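The top edge now runs from (173,237) to (479,183), against (168,238) and (478,180) predicted for upright, so the shade stands upright within about 0.01 rad. Next is the handle.

```bash
python3 -c "
from h import *
to(0,.001,.18)"
```

```text
target [ 0.5092 -0.1657  0.18  ] shares [-0.0424 -0.0053  0.0882] turn -0.0003 mm [ 34.4   1.3 -70.5]
```

Call:
send_rows(
  deltas=[
    [[-0.02, -0.005, 0], 0],
    [[-0.042, -0.005, 0], 0],
    [[-0.042, -0.005, 0.03], 0],
    [[-0.042, -0.005, 0.06], 0],
    [[-0.042, -0.005, 0.088], 0],
  ],
  gripper=1,
)

```text
clock: 7.47
tool_pos: [0.5115, -0.1651, 0.1784]
orientation: [-180.0, 0.1, -170.8]
force: [-0.4, 0.9, -0.3]
opening: 0.0281
gripper_force: 0.0
```

Call:
send_rows(
  deltas=[
    [[0, 0, 0], 0],
    [[0, 0, 0], 0],
    [[0, 0, 0], 0],
    [[0, 0, 0], 0],
    [[0, 0, 0], 0],
  ],
)

```text
clock: 7.88
tool_pos: [0.5108, -0.1654, 0.1808]
orientation: [-180.0, 0.1, -170.8]
force: [0.4, 0.3, 1.2]
opening: 0.0614
gripper_force: 0.0
```

```bash
python3 - <<'E'
from h import *
to(0,.001,.124)
s=ctrl.snapshot('wrist');cv2.imwrite('pics/w2.png',s['color'][:,:,::-1])
E
```

```text
target [ 0.5092 -0.1657  0.124 ] shares [ 0.0021 -0.      0.071 ] turn 0.0001 mm [ -1.5  -0.3 -56.8]
```

View pics/w2.png

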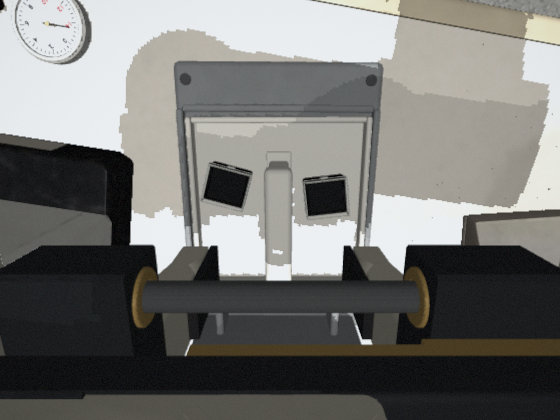

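The bar at column 278 is centred between the fingers (218 and 343), and both boxes lie clear at (227,186) and (326,196). I descend and close.

Call:
send_rows(
  deltas=[
    [[0.002, 0, 0.02], 0],
    [[0.002, 0, 0.04], 0],
    [[0.002, 0, 0.06], 0],
    [[0.002, 0, 0.071], 0],
    [[0.002, 0, 0.071], 0],
  ],
)

```text
clock: 8.35
tool_pos: [0.5075, -0.1656, 0.1214]
orientation: [180.0, -0.1, -170.8]
force: [-0.6, 0.7, -0.1]
opening: 0.0874
gripper_force: 0.0
```

Call:
send_rows(
  deltas=[
    [[0, 0, 0], 0],
    [[0, 0, 0], 0],
    [[0, 0, 0], 0],
    [[0, 0, 0], 0],
    [[0, 0, 0], 0],
  ],
  gripper=0,
)

```text
clock: 8.77
tool_pos: [0.5086, -0.1657, 0.1232]
orientation: [-180.0, 0.1, -170.8]
force: [-0.2, -0.3, -0.6]
opening: 0.0599
gripper_force: 0.0
```

Call:
send_rows(
  deltas=[
    [[0, 0, 0], 0],
    [[0, 0, 0], 0],
    [[0, 0, 0], 0],
    [[0, 0, 0], 0],
    [[0, 0, 0], 0],
  ],
)

```text
clock: 9.18
tool_pos: [0.5083, -0.1656, 0.1225]
orientation: [180.0, -0.0, -170.8]
force: [-0.5, 0.1, -0.1]
opening: 0.0266
gripper_force: 0.0
```

Call:
send_rows(
  deltas=[
    [[0, 0, 0], 0],
    [[0, 0, 0], 0],
    [[0, 0, 0], 0],
    [[0, 0, 0], 0],
    [[0, 0, 0], 0],
  ],
)

```text
clock: 9.6
tool_pos: [0.5083, -0.1657, 0.1226]
orientation: [-180.0, 0.0, -170.8]
force: [1.0, -1.1, -0.6]
opening: 0.0157
gripper_force: 30.0
```

Gripped: the opening is 15.7 mm, which matches the bar. I lift gently.

Call:
send_rows(
  deltas=[
    [[0, 0, -0.002], 0],
    [[0, 0, -0.007], 0],
    [[0, 0, -0.015], 0],
    [[0, 0, -0.025], 0],
    [[0, 0, -0.035], 0],
  ],
)

```text
clock: 10.02
tool_pos: [0.5082, -0.1656, 0.1514]
orientation: [180.0, -0.0, -170.8]
force: [0.3, -0.7, -3.9]
opening: 0.0154
gripper_force: 30.0
```

Call:
send_rows(
  deltas=[
    [[0, 0, -0.01], 0],
    [[0, 0, -0.02], 0],
    [[0, 0, -0.03], 0],
    [[0, 0, -0.04], 0],
    [[0, 0, -0.05], 0],
  ],
)

```text
clock: 10.43
tool_pos: [0.5082, -0.1657, 0.1915]
orientation: [180.0, 0.0, -170.8]
force: [-0.1, 0.6, -2.7]
opening: 0.0156
gripper_force: 30.0
```

Call:
send_rows(
  deltas=[
    [[0, 0, -0.01], 0],
    [[0, 0, -0.02], 0],
    [[0, 0, -0.03], 0],
    [[0, 0, -0.036], 0],
    [[0, 0, -0.04], 0],
  ],
)

```text
clock: 10.85
tool_pos: [0.5085, -0.1657, 0.2234]
orientation: [-180.0, 0.0, -170.8]
force: [0.3, -0.4, -2.4]
opening: 0.0157
gripper_force: 30.0
```

Call:
send_rows(
  deltas=[
    [[0, 0, 0], 0],
    [[0, 0, 0], 0],
    [[0, 0, 0], 0],
    [[0, 0, 0], 0],
    [[0, 0, 0], 0],
  ],
)

```text
clock: 11.27
tool_pos: [0.5081, -0.1657, 0.2221]
orientation: [180.0, -0.0, -170.8]
force: [-0.8, -0.3, -4.8]
opening: 0.016
gripper_force: 30.0
```

```bash
python3 - <<'E'
from h import *
o=ctrl.get_obs();print(o['moment'],o['orientation'])
a=ctrl.snapshot('wrist')['color'];s=ctrl.snapshot('top')
b=cv2.resize(s['color'][150:270,265:385],(420,420),interpolation=cv2.INTER_CUBIC)
cv2.imwrite('pics/f.png',cv2.resize(np.hstack([a,b]),(800,343))[:,:,::-1])
E
```

```text
[-0.00607777 -0.04895225  0.00515306] [ 1.79992369e+02 -4.47954836e-02 -1.70804516e+02]
```

View pics/f.png

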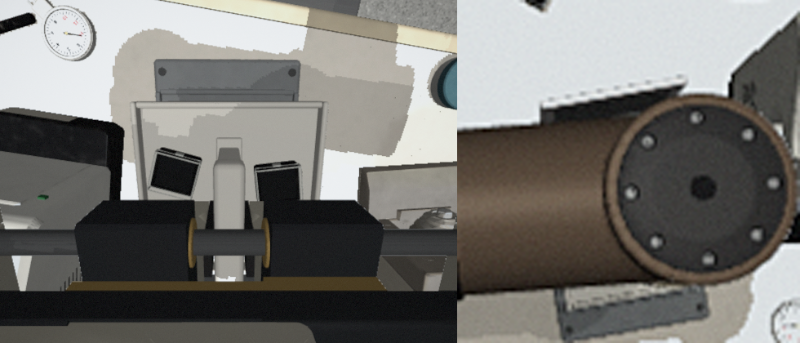

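The tray is up with both boxes in it at (175,172) and (278,182), and the shade still stands at (615,95). I check the tray's level and the shade's angle with numbers before handing in.

```bash
python3 - <<'E'
from h import *
s=ctrl.snapshot('wrist')
a=np.radians(S[2]);R2=np.array([[np.cos(a),np.sin(a)],[-np.sin(a),np.cos(a)]])
for z in (.118,.128,.138):
  q=unproj(s,np.array([[133,102],[325,102]])/.8163,z);print(z,'width',np.linalg.norm(q[1]-q[0]).round(4),'stand xy',((q[:,:2]-S[:2])@R2.T).round(4).tolist())
s=ctrl.snapshot('top');p=np.array([[541,103],[541,113],[686,78]])*np.array([420/343])- [980*.5714,0]
p=p/3.5+[265,150];print('shade top edge stand xy',((unproj(s,p,.225)[:,:2]-S[:2])@R2.T).round(4).tolist())
o=ctrl.get_obs();print(o['clock'],o['tool_pos'],o['qvel'].round(2))
E
```

```text
0.118 width 0.1306 stand xy [[-0.067, -0.0647], [-0.0667, 0.0659]]
0.128 width 0.124 stand xy [[-0.0674, -0.0614], [-0.0671, 0.0626]]
0.138 width 0.1174 stand xy [[-0.0678, -0.0581], [-0.0676, 0.0593]]
shade top edge stand xy [[0.1063, 0.0592], [0.0981, 0.0607], [0.1046, -0.0624]]
11.4667 [ 0.508246   -0.16565602  0.22241888] [ 0.04 -0.06  0.   -0.1   0.1  -0.04]
```

```bash
python3 - <<'E'
from h import *
s=ctrl.snapshot('wrist');o=ctrl.get_obs()
f=2;im=cv2.resize(s['color'],None,fx=f,fy=f,interpolation=cv2.INTER_CUBIC)[:,:,::-1].copy()
a=np.radians(S[2]);c,e=np.cos(a),np.sin(a);x0,y0,z0=o['tool_pos']
zh=z0-.0455   # bar middle: grasped at TCP .1226 with bar at .077
for t,col in((-3,(255,0,0)),(0,(0,200,0)),(3,(0,0,255))):
  t=np.radians(t);q=[]
  for x,y in((0.,.065),(-.065,.065),(-.065,-.065),(0.,-.065)):
    z=-.049; X=x*np.cos(t)+z*np.sin(t);Z=-x*np.sin(t)+z*np.cos(t)
    q.append([x0+c*X-e*y,y0+e*X+c*y,zh+Z])
  cv2.polylines(im,[(proj(s,q)*f+.5).astype(np.int32)],False,col,1)
cv2.imwrite('pics/g.png',im[180:560,240:900])
E
```

```text
(no output)
```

View pics/g.png

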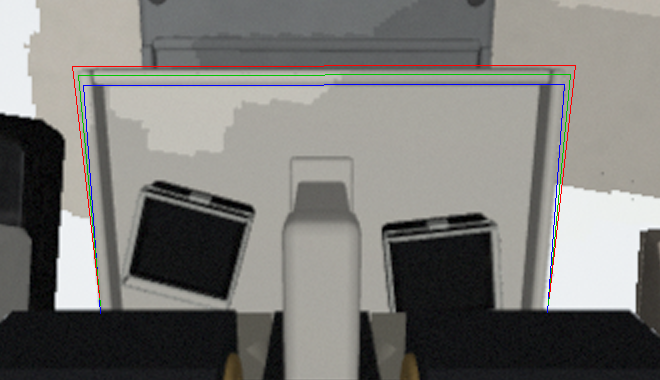

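The tray's rim corners at (78,70) and (570,70) lie on the 0° outline, within about 1°, so it is level. I hand in.

```bash
python3 -c "
from plant import ctrl
print(ctrl.close_job())"
```

```text
the job is handed in; nothing more can be done
None
```

I handed the job in: the shade stands upright on its own and the tray is held steady about 10 cm over the stand, level within about 1°, with both lens boxes in it. No verdict came back.

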